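# Thumb the latch and push open the gate in the bench screen

### The job

Open the gate in the bench screen: press the thumb lever down so that the latch bar lifts out of its catch (do not handle the bar itself), push the gate away from you until it stands wide open, about square to the screen, and let the lever go so that the bar hangs level again. The catch's height is unknown, so feel for it and force nothing, pressing or pushing with no more than 20 N, and leave the vials and other things around where they are.

Things in the scene. Friction and masses are not known exactly. Their poses are not given: they have to be found in the camera images.
- screen: low aluminium-framed clear screen fixed across the bench, with a gate in it. Origin on the bench at the foot of the gate's hinge axis; z up, x square through the screen away from the robot's side, y along the screen. Hinge post (180 mm tall) at y +13 to +39 mm, clear panel 176 mm tall beyond it; gate on the -y side, then a short catch post at y -232 to -268 mm (122 mm tall) and a panel 118 mm tall.
- gate_hinge (a point): point on the gate's vertical hinge axis, 150 mm above the bench; turns with the gate, its x square to the leaf. The leaf is an aluminium frame with clear sheet and a steel latch plate, 12 mm thick (faces 6 mm either side of the axis), from 5 to 220 mm along -y from the axis, 20 to 172 mm above the bench, about 0.6 kg.
- gate (a joint): gate angle, rad: 0 shut against its stop, in line with the screen; grows as the free end swings away from the robot's side (+x of the screen; anticlockwise seen from above); end stop at 1.57. It stays where it is left; once unlatched about 2 N at the lever moves it. With the bar caught it stops dead at about 0.02; from 0.15 on it is free of the catch.
- lever_pad (a point): centre of the flat top of the steel thumb pad, on the robot's side of the gate; turns with gate and latch. At rest with the gate shut it is at x -31, y -115 mm from the hinge axis, 154.5 mm up. Pad 40 mm (out from the gate) x 34 mm (along it) x 5 mm, its inner edge 5 mm off the gate's face. Press it down, 3 to 22 mm; the gate can be pushed by its face right above the pad while it is down.
- latch (a joint): latch angle, rad: 0 at rest, bar level in the catch; grows as the thumb pad goes down (its centre about 50 mm per rad) and the bar goes up, 0.6 at most. Falls back to 0 by its own weight when let go; about 2 N at the pad holds it up.
- latch_bar: dark steel latch bar, 8 mm thick, 10 mm high, reaching from 7 to 97 mm from the latch pivot, along the gate and past its free edge into the catch; turns with joint latch. Origin on the pivot: at x -18, y -165 mm from the hinge axis, 148 mm up. Worked by the thumb pad only, never handled.
- catch_post (a point): top centre of the catch post, 122 mm up, part of the screen. On it is a steel bracket (the catch): a back lip, leaning over the bar, that holds it, and a fixed guard above that the bar must pass under. Its height is set by hand, unmeasured, up to 14 mm up or down: the bar clears the lip at latch 0.06 to 0.41 rad and meets the guard 0.025 to 0.055 rad later: the pad goes solid. Lightly on the guard, the gate still swings.
- vial_a: upright clear culture vial with a cork-coloured stopper, 42 mm across, 95 mm tall, loose; origin at the centre of its underside; leave it alone
- vial_b: upright clear culture vial with a cork-coloured stopper, 42 mm across, 95 mm tall, loose; origin at the centre of its underside; leave it alone
- vial_c: upright clear culture vial with a cork-coloured stopper, 42 mm across, 95 mm tall, loose; origin at the centre of its underside; leave it alone
- vial_d: upright clear culture vial with a cork-coloured stopper, 42 mm across, 95 mm tall, loose; origin at the centre of its underside; leave it alone
- tray: low white open tray, 110 x 150 x 35 mm, loose, beyond the fixed panel on the hinge side; origin at the centre of its underside; leave it alone
- wash_bottle: white bottle with a blue cap, 60 mm across, 150 mm tall, loose, on the robot's side of the hinge-side panel; origin at the centre of its underside; leave it alone
- dish: shallow white dish, 84 mm across, 18 mm tall, loose; origin at the centre of its underside; leave it alone

How it is judged:
By the outcome, as a careful person would: the job done as asked, in the order asked, and still so for the second after the job is handed in, with the robot touching nothing.
It also fails if it takes over 58 s, if anything falls off the work surface, if the arm or the gripper's body presses on something with over 40 N, if the wrist force passes 120 N, or if a joint passes its speed limit or range.

### The arm

A 7-joint arm with a two-finger parallel gripper is mounted at the origin on the work surface. World frame = base frame: x ahead of the robot, y to its left, z up, the work surface at z = 0. Lengths are in m, angles in rad, forces in N, time in s.
With the tool pointing down it reaches from about 0.4 to 0.85 m from the base axis. Payload 6.9 kg.
Tool frame: the origin (TCP) lies at the centre of the arm's flange, where the gripper is bolted on; the fingertips stand arm.tip_reach ahead of it and the grasp point (between the pads) lies 155 mm ahead of it (arm.tip_reach is the distance from the TCP to the fingertips, in m); z points along the fingers, y is the line along which they close (so a half turn about z gives the same grasp; the last joint's range is limited). The gripper opens to 85 mm and grips with 20 to 120 N. Pads are 22 mm wide; open, the fingers measure 114 mm over their backs; the gripper's body (76 mm by 85 mm) begins 54 mm behind the grasp point. The pads swing forward as they close: fully open they stand 13 mm farther back than shut.
Start: joints at [1.276, 0.507, -0.238, 1.5, 0.126, 1.149, -0.155], TCP at [0.243, -0.576, 0.405] pointing down, gripper open.
Joint ranges: [-3.08, 3.08], [-0.24, 2.05], [-1.43, 1.35], [0, 2.5], [-1.52, 4.66], [0.17, 1.96], [-2.89, 2.89]. Speed limits (rad/s): [2.39, 2.39, 3.14, 3.14, 3.14, 3.14, 3.14].

### API

Orientations are given as a unit quaternion [x, y, z, w].
In Python, from rig import sensors, vision, arm gives the robot as it stands.
- The arm moves only by the tool servo_tool, never from a script. Its argument "commands" is a list of rows, each an object of numbers: "tx", "ty", "tz": the shift along the tool's x, y, z normalised to -1 to 1, where 1 is 0.3 m; "roll": the turn about the tool's z normalised to -1 to 1, where 1 is 180 degrees; "hand": the closure, from -1 (fully open) to 1 (shut), so that 0 is half open. In form: [{"tx": .., "ty": .., "tz": .., "roll": .., "hand": ..}, ...]. A call has 1 to 12 rows; each row is the pose to reach, as a shift and turn from the pose commanded when the call began, along the tool's axes at that moment, turning the shorter way round; what a row does not reach only later rows make up. A row lasts 1/8 s, in which the tool goes at most 62.5 mm and 10.7 degrees, less where a joint would pass 70% of its speed; a pose out of reach is approached as far as the arm can. A call with a number of a shift or a turn outside -1 to 1 is refused whole. A call with a gripper value outside its range is refused whole. The fingers move at their own pace and stop on an object; the grip force is fixed at half the most. Time passes only in rows, so rows that repeat a pose let the fingers close. It gives the time, the measured TCP pose, the force, the opening and the grip force at its end, in the units of the state.
- sensors.get_state(): the state, without advancing time (a new reading comes with each control period).
- vision.camera(name): name is "side" or "top" or "wrist"; returns the picture (400x640x3 uint8, red, green, blue); there is no depth.
- vision.calibration(name): a dict with "fx", "fy", "cx", "cy" (pixels), "cam_to_world" (4x4, takes a point from camera to world coordinates). Camera axes: x right, y up, looking along -z (the intrinsics and any distortion apply to the point x, -y, -z); pixel columns grow to the right and rows downward; lengths in m; the calibration is good to about 2 mm. A picture is of the moment at which its call begins: read the wrist's pose just before it. calibration takes no time and is no camera call; for the wrist camera it gives the pose at the moment of the call.
- arm.hand_in(): hands the job in; it is judged then, once.
The state is a dict: "time_s": time; "joint_pos": joint angles; "joint_velocities": joint speeds; "joint_torque": joint torques, N m; "tool_pos": TCP position; "tcp_rot": TCP orientation; "contact_force": force on the tool from outside, world axes, zero at the start; "wrist_torque": the same for the moment, N m; "gripper_width": finger opening in m; "gripper_force": force on a finger pad.
Only numpy, scipy, OpenCV 4.12 (cv2) and the standard library are available. Lean on these libraries where they do the work, as an engineer would, in place of code of your own. Each camera call takes 0.05 s, during which the arm holds its last target. There are 200 camera calls.

## Working session

There is one attempt and no reset: what is moved stays moved. The work goes in short steps, Python scripts to look and compute and a tool call to move; the robot and the scene stay as the last step left them, time stands still between calls to the robot, and variables do not carry over. Pictures are saved under pics/ and viewed, at most 10 in all, crops included, and the job is handed in when it is done.

Besides the shell and the picture viewer there is one more tool, called after "Request:" as a command line: name --argument value ..., lists and objects as JSON in quotes. servo_tool: Moves the arm, as the interface text tells. Scaled input: -1 to 1 covers 0.3 m each way for a shift and 180 degrees each way for a turn. Its arguments: {"type":"object","properties":{"commands":{"type":"array","items":{"type":"object","properties":{"tx":{"type":"number"},"ty":{"type":"number"},"tz":{"type":"number"},"roll":{"type":"number"},"hand":{"type":"number"}}}}},"required":["commands"]}

```bash
ls; mkdir -p pics
python3 - <<'E'
from rig import sensors, vision, arm
import cv2
s=sensors.get_state(); print({k:s[k] for k in ('time_s','tool_pos','tcp_rot','contact_force','gripper_width')}, arm.tip_reach)
for n in('side','top'):
    cv2.imwrite(f'pics/{n}0.png',vision.camera(n)[:,:,::-1]); c=vision.calibration(n); print(n,c)
E
```

```text
pics
{'time_s': 0.0, 'tool_pos': array([ 0.24313773, -0.57556489,  0.40384588]), 'tcp_rot': array([ 9.80083963e-01,  1.98581644e-01, -1.77495616e-04, -8.50821752e-04]), 'contact_force': array([-0.50123313,  0.91072218, -0.49429571]), 'gripper_width': 0.08518936897934877} 0.1734
side {'fx': 421.5900455532415, 'fy': 421.5900455532415, 'cx': 318.1580864346896, 'cy': 191.15012366170686, 'cam_to_world': array([[-0.83372632,  0.33269916, -0.44069456,  0.09227537],
       [-0.55190052, -0.47679197,  0.68416024,  0.75967162],
       [ 0.01749991,  0.81362196,  0.58113085,  0.74008183],
       [ 0.        ,  0.        ,  0.        ,  1.        ]])}
top {'fx': 446.2093435922132, 'fy': 446.2093435922132, 'cx': 324.8878254484969, 'cy': 201.71292308433345, 'cam_to_world': array([[ 2.74445523e-02,  9.89185330e-01, -1.44080463e-01,
         3.83921898e-01],
       [-9.99622901e-01,  2.70248174e-02, -4.86984887e-03,
         2.29120110e-02],
       [-9.23434860e-04,  1.44159781e-01,  9.89553993e-01,
         1.21110199e+00],
       [ 0.00000000e+00,  0.00000000e+00,  0.00000000e+00,
         1.00000000e+00]])}
```

View pics/side0.png

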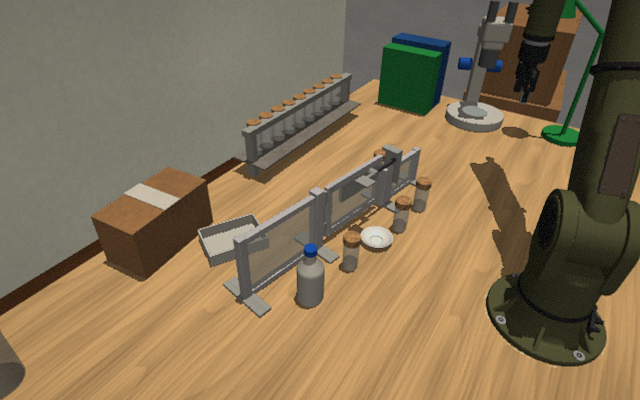

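View pics/top0.png

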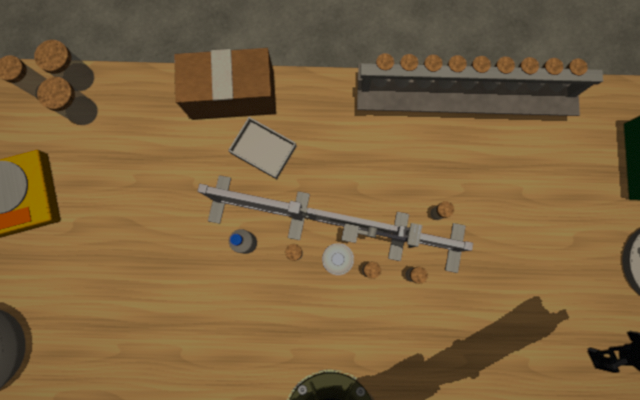

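The side view shows the screen with hinge post at (317,195), the latch near (385,165) and the vials in front. The top view shows the hinge post top at (295,208), the pad near (351,232), the catch around (414,235), and the vials on the robot's side at (293,252), (372,270), (419,274), with one beyond at (445,210).

```bash
python3 - <<'E'
import cv2
a=cv2.imread('pics/top0.png')[180:290,270:470]; b=cv2.imread('pics/side0.png')[140:240,300:440]
cv2.imwrite('pics/topc.png',cv2.resize(a,None,fx=4,fy=4,interpolation=2))
cv2.imwrite('pics/sidec.png',cv2.resize(b,None,fx=5,fy=5,interpolation=2))
E
cat > h.py <<'E'
import numpy as np
from rig import vision
def ray(n,u,v,c=None):
    c=c or vision.calibration(n); M=c['cam_to_world']
    d=M[:3,:3]@np.array([(u-c['cx'])/c['fx'],-(v-c['cy'])/c['fy'],-1]); return M[:3,3],d/np.linalg.norm(d)
def onz(n,u,v,z):
    o,d=ray(n,u,v); return o+d*(z-o[2])/d[2]
def tri(*rs):
    A=sum(np.eye(3)-np.outer(d,d) for o,d in rs); b=sum((np.eye(3)-np.outer(d,d))@o for o,d in rs)
    p=np.linalg.solve(A,b); return p
def proj(n,p):
    c=vision.calibration(n); q=np.linalg.inv(c['cam_to_world'])@np.r_[p,1]
    return c['cx']-c['fx']*q[0]/q[2], c['cy']+c['fy']*q[1]/q[2]
E
```

```text
(no output)
```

View pics/topc.png

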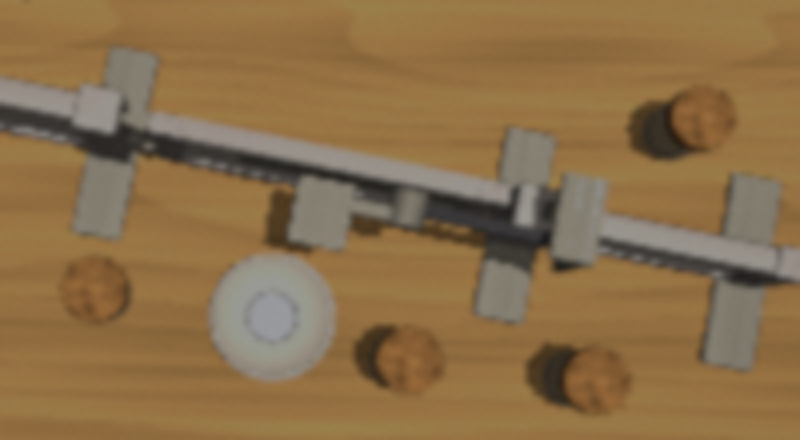

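View pics/sidec.png

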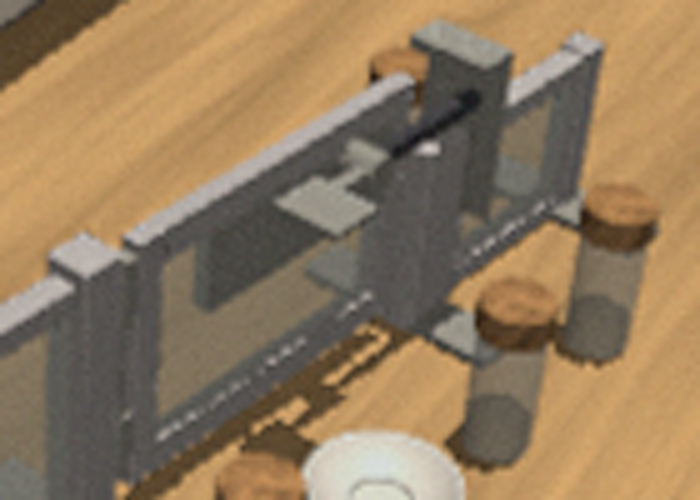

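The crops show the pad centre at about top (350.5,233) and side (365.2,180.6). The hinge post top is at top (294.5,207) and side (317.4,191.2), and the leaf's top edge runs from top (308,209.5) to (398.7,228).

Run:
```python
from h import *
from rig import sensors
from scipy.spatial.transform import Rotation as R
pad=tri(ray('top',350.5,233),ray('side',365.2,180.6)); hp=tri(ray('top',294.5,207),ray('side',317.4,191.2))
print('pad',pad,'post',hp)
a=onz('top',308,209.5,.172); b=onz('top',398.7,228,.172); print('leaf',a,b,np.linalg.norm(a-b))
d=(a-b)[:2]; d/=np.linalg.norm(d); yaw=np.arctan2(-d[0],d[1]); print('yaw screen',np.degrees(yaw))
Rz=np.array([[np.cos(yaw),-np.sin(yaw)],[np.sin(yaw),np.cos(yaw)]])
for P,l,n in((hp,[0,.026],'post'),(pad,[-.031,-.115],'pad'),(a,[0,-.005],'a'),(b,[0,-.22],'b')): print('hinge from',n,P[:2]-Rz@l)
h=np.mean([hp[:2]-Rz@[0,.026],pad[:2]-Rz@[-.031,-.115],a[:2]-Rz@[0,-.005]],0); print('hinge',h)
for n,u,v,z in(('va',293.7,252,.095),('vb',372.2,270,.095),('vc',419,274.7,.095),('vd',446,209.7,.095),('dish',338,259,.018),('bottle',238,240,.15)):
    p=onz('top',u,v,z); print(n,p,'in screen',Rz.T@(p[:2]-h))
s=sensors.get_state(); print(R.from_quat(s['tcp_rot']).as_matrix(), Rz.T@(s['tool_pos'][:2]-h))
```

```text
pad [ 0.46493363 -0.03442749  0.15449764] post [0.52003881 0.09866619 0.17764939]
leaf [0.51566835 0.06714694 0.172     ] [ 0.47796941 -0.1458098   0.172     ] 0.21626785067287593
yaw screen -10.038855764031693
hinge from post [0.51550659 0.07306426]
hinge from pad [0.51550535 0.07340803]
hinge from a [0.51653993 0.07207039]
hinge from b [0.51631893 0.07082195]
hinge [0.51585063 0.07284756]
va [0.41797153 0.10247223 0.095     ] in screen [-0.1015446   0.01210922]
vb [ 0.37907596 -0.09320572  0.095     ] in screen [-0.10573487 -0.18735298]
vc [ 0.37077811 -0.20881148  0.095     ] in screen [-0.09375374 -0.30263523]
vd [ 0.53442848 -0.277302    0.095     ] in screen [ 0.07933009 -0.34155028]
dish [ 0.40509438 -0.01019646  0.018     ] in screen [-0.09458464 -0.10107918]
bottle [0.44097242 0.23179908 0.15      ] in screen [-0.1014396   0.14346546]
[[ 9.21136647e-01  3.89238854e-01 -6.25814996e-04]
 [ 3.89239355e-01 -9.21135605e-01  1.38612246e-03]
 [-3.69277557e-05 -1.52040002e-03 -9.99998844e-01]] [-0.15549905 -0.68604764]
```

```bash
cat > m.py <<'E'
# screen-frame targets -> rows for the move tool
import numpy as np
from rig import sensors
from scipy.spatial.transform import Rotation as R
H=np.array([.5157,.0730]); Y=np.radians(-10.04)
def rz(a): return np.array([[np.cos(a),-np.sin(a)],[np.sin(a),np.cos(a)]])
def rows(targets,p0=None,yaw0=None):
    """targets: (gate angle, leaf-frame x, y, tcp z); p0,yaw0: commanded start (default measured)"""
    s=sensors.get_state(); M=R.from_quat(s['tcp_rot']).as_matrix()
    p0=s['tool_pos'] if p0 is None else p0
    yaw0=np.arctan2(M[1,0],M[0,0]) if yaw0 is None else yaw0
    c,n=np.cos(yaw0),np.sin(yaw0); M=np.array([[c,n,0],[n,-c,0],[0,0,-1]])
    for g,x,y,z in targets:
        t=np.r_[H+rz(Y)@rz(g)@[x,y],z]; d=M.T@(t-p0)/.3
        r=-(Y+g-yaw0)/np.pi
        print('{"tx":%.4f,"ty":%.4f,"tz":%.4f,"roll":%.4f,"hand":1},'%(*d,r),np.round(t,4))
E
python3 -c "
from m import *
rows([(0,-.020,-.111,.404),(0,-.020,-.111,.345)])"
```

```text
{"tx":1.4212,"ty":-1.3636,"tz":-0.0001,"roll":0.1830,"hand":1}, [ 0.4767 -0.0328  0.404 ]
{"tx":1.4212,"ty":-1.3636,"tz":0.1965,"roll":0.1830,"hand":1}, [ 0.4767 -0.0328  0.345 ]
```

Request:
servo_tool --commands '[{"tx": 0.15, "ty": -0.14, "tz": 0, "roll": 0.03, "hand": 1}, {"tx": 0.3, "ty": -0.28, "tz": 0, "roll": 0.06, "hand": 1}, {"tx": 0.45, "ty": -0.42, "tz": 0, "roll": 0.09, "hand": 1}, {"tx": 0.6, "ty": -0.57, "tz": 0, "roll": 0.12, "hand": 1}, {"tx": 0.75, "ty": -0.71, "tz": 0, "roll": 0.15, "hand": 1}, {"tx": 0.9, "ty": -0.85, "tz": 0, "roll": 0.183, "hand": 1}, {"tx": 0.9, "ty": -0.85, "tz": 0, "roll": 0.183, "hand": 1}, {"tx": 0.9, "ty": -0.85, "tz": 0, "roll": 0.183, "hand": 1}]'

```text
time_s: 1.1
tool_pos: [0.3925, -0.236, 0.4046]
tcp_rot: [0.996, -0.087, -0.0, 0.0]
contact_force: [-0.9, -0.8, -0.0]
gripper_width: -0.0
gripper_force: 0.0
```

```bash
python3 -c "
from m import *
rows([(0,-.020,-.111,.404),(0,-.020,-.111,.345)]); print(sensors.get_state()['joint_pos'])"
```

```text
{"tx":0.1592,"ty":-0.7155,"tz":0.0019,"roll":0.0005,"hand":1}, [ 0.4767 -0.0328  0.404 ]
{"tx":0.1592,"ty":-0.7155,"tz":0.1985,"roll":0.0005,"hand":1}, [ 0.4767 -0.0328  0.345 ]
[ 0.66083538  0.25035655 -0.2208193   1.917079    0.06601775  0.98142153
 -1.33463887]
```

Request:
servo_tool --commands '[{"tx": 0.03, "ty": -0.14, "tz": 0, "roll": 0, "hand": 1}, {"tx": 0.06, "ty": -0.28, "tz": 0, "roll": 0, "hand": 1}, {"tx": 0.09, "ty": -0.42, "tz": 0, "roll": 0, "hand": 1}, {"tx": 0.12, "ty": -0.56, "tz": 0, "roll": 0, "hand": 1}, {"tx": 0.159, "ty": -0.7155, "tz": 0.05, "roll": 0, "hand": 1}, {"tx": 0.159, "ty": -0.7155, "tz": 0.14, "roll": 0, "hand": 1}, {"tx": 0.159, "ty": -0.7155, "tz": 0.14, "roll": 0, "hand": 1}, {"tx": 0.159, "ty": -0.7155, "tz": 0.14, "roll": 0, "hand": 1}]'

```text
time_s: 2.1
tool_pos: [0.4772, -0.0344, 0.3632]
tcp_rot: [0.996, -0.089, 0.0, 0.0]
contact_force: [0.7, -0.2, 0.2]
gripper_width: 0.0001
gripper_force: 0.0
```

```bash
python3 -c "
from m import *
import cv2
from rig import vision
rows([(0,-.020,-.111,.345)]); s=sensors.get_state();print(s['joint_pos'],s['contact_force'],s['tool_pos'])
a=vision.camera('wrist');b=vision.camera('side')[100:240,290:440];t=vision.camera('top')[170:290,290:450]
f=lambda i,w:cv2.resize(i,w,interpolation=2)
cv2.imwrite('pics/w1.png',cv2.vconcat([f(a,(480,300)),cv2.hconcat([f(b,(300,280)),f(t,(180,135)) if 0 else f(t,(180,280))])])[:,:,::-1])"
```

```text
{"tx":-0.0027,"ty":-0.0047,"tz":0.0606,"roll":-0.0008,"hand":1}, [ 0.4767 -0.0328  0.345 ]
[ 0.25816086  0.33254216 -0.31966679  1.93523994  0.13259538  0.89386318
 -1.87706136] [ 0.68670389 -0.24316369  0.23239931] [ 0.47719784 -0.03435807  0.36317792]
```

View pics/w1.png

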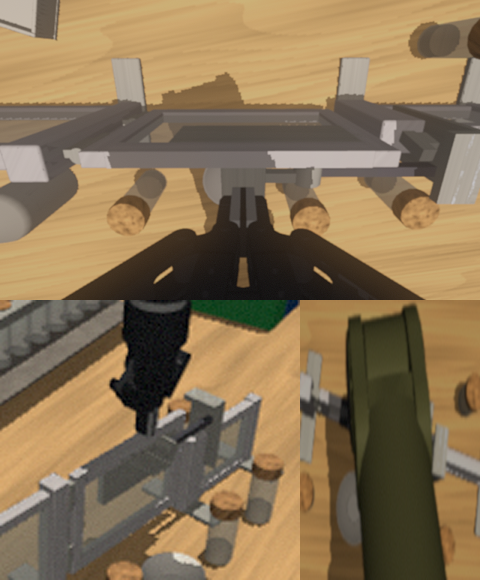

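The wrist view shows the fingertips at (245,190), directly above the pad on the robot's side of the leaf. The side view agrees. I'll descend and feel.

Request:
servo_tool --commands '[{"tx": 0, "ty": -0.005, "tz": 0.05, "roll": 0, "hand": 1}, {"tx": 0, "ty": -0.005, "tz": 0.09, "roll": 0, "hand": 1}, {"tx": 0, "ty": -0.005, "tz": 0.11, "roll": 0, "hand": 1}, {"tx": 0, "ty": -0.005, "tz": 0.11, "roll": 0, "hand": 1}]'

```text
time_s: 2.75
tool_pos: [0.4773, -0.0313, 0.3295]
tcp_rot: [0.996, -0.087, -0.0, -0.0]
contact_force: [-0.0, -0.1, 0.4]
gripper_width: -0.0004
gripper_force: 0.0
```

Request:
servo_tool --commands '[{"tz": 0.005, "hand": 1}, {"tz": 0.01, "hand": 1}, {"tz": 0.015, "hand": 1}, {"tz": 0.02, "hand": 1}, {"tz": 0.02, "hand": 1}]'

```text
schema error: expected keys tx, ty, tz, roll, hand
```

Request:
servo_tool --commands '[{"tz": 0.0035, "hand": 1}, {"tz": 0.007, "hand": 1}, {"tz": 0.007, "hand": 1}]'

```text
schema error: expected keys tx, ty, tz, roll, hand
```

Request:
servo_tool --commands '[{"tx": 0, "ty": 0, "tz": 0.005, "roll": 0, "hand": 1}, {"tx": 0, "ty": 0, "tz": 0.01, "roll": 0, "hand": 1}, {"tx": 0, "ty": 0, "tz": 0.015, "roll": 0, "hand": 1}, {"tx": 0, "ty": 0, "tz": 0.015, "roll": 0, "hand": 1}]'

```text
time_s: 3.25
tool_pos: [0.4775, -0.031, 0.3253]
tcp_rot: [0.996, -0.087, 0.0, -0.0]
contact_force: [0.3, 1.0, 1.5]
gripper_width: -0.0003
gripper_force: 0.7
```

Request:
servo_tool --commands '[{"tx": 0, "ty": 0, "tz": 0.0035, "roll": 0, "hand": 1}, {"tx": 0, "ty": 0, "tz": 0.007, "roll": 0, "hand": 1}, {"tx": 0, "ty": 0, "tz": 0.007, "roll": 0, "hand": 1}]'

```text
time_s: 3.62
tool_pos: [0.4774, -0.0312, 0.323]
tcp_rot: [0.996, -0.087, -0.0, -0.0]
contact_force: [1.6, 0.8, 1.4]
gripper_width: -0.0001
gripper_force: 0.7
```

Request:
servo_tool --commands '[{"tx": 0, "ty": 0, "tz": 0.003, "roll": 0, "hand": 1}, {"tx": 0, "ty": 0, "tz": 0.003, "roll": 0, "hand": 1}]'

```text
time_s: 3.88
tool_pos: [0.4773, -0.0312, 0.3221]
tcp_rot: [0.996, -0.088, -0.0, -0.0]
contact_force: [0.3, 1.5, 1.0]
gripper_width: -0.0002
gripper_force: 0.7
```

Request:
servo_tool --commands '[{"tx": 0, "ty": 0, "tz": 0.003, "roll": 0, "hand": 1}, {"tx": 0, "ty": 0, "tz": 0.003, "roll": 0, "hand": 1}]'

```text
time_s: 4.12
tool_pos: [0.4773, -0.0312, 0.3212]
tcp_rot: [0.996, -0.087, -0.0, 0.0]
contact_force: [1.0, 1.2, 1.2]
gripper_width: 0.0001
gripper_force: 0.7
```

Request:
servo_tool --commands '[{"tx": 0, "ty": 0, "tz": 0.003, "roll": 0, "hand": 1}, {"tx": 0, "ty": 0, "tz": 0.003, "roll": 0, "hand": 1}]'

```text
time_s: 4.38
tool_pos: [0.4773, -0.0312, 0.3203]
tcp_rot: [0.996, -0.087, -0.0, -0.0]
contact_force: [0.2, 0.3, 1.2]
gripper_width: -0.0004
gripper_force: 0.7
```

Request:
servo_tool --commands '[{"tx": 0, "ty": 0, "tz": 0.003, "roll": 0, "hand": 1}, {"tx": 0, "ty": 0, "tz": 0.003, "roll": 0, "hand": 1}]'

```text
time_s: 4.62
tool_pos: [0.4773, -0.0312, 0.3196]
tcp_rot: [0.996, -0.087, 0.0, 0.0]
contact_force: [-0.4, 0.4, 4.2]
gripper_width: -0.0
gripper_force: 2.0
```

Request:
servo_tool --commands '[{"tx": 0, "ty": 0, "tz": 0.003, "roll": 0, "hand": 1}, {"tx": 0, "ty": 0, "tz": 0.003, "roll": 0, "hand": 1}]'

```text
time_s: 4.88
tool_pos: [0.4774, -0.0312, 0.3193]
tcp_rot: [0.996, -0.087, 0.0, 0.0]
contact_force: [-2.1, 0.4, 10.7]
gripper_width: 0.0002
gripper_force: 5.2
```

Solid at TCP z ≈ 0.3196, so that is the guard. I'll ease off about 1.5 mm and push gently.

Request:
servo_tool --commands '[{"tx": 0, "ty": 0, "tz": -0.005, "roll": 0, "hand": 1}, {"tx": 0.004, "ty": 0, "tz": -0.005, "roll": 0, "hand": 1}, {"tx": 0.008, "ty": 0, "tz": -0.005, "roll": 0, "hand": 1}, {"tx": 0.008, "ty": 0, "tz": -0.005, "roll": 0, "hand": 1}]'

```text
time_s: 5.38
tool_pos: [0.4796, -0.0318, 0.3198]
tcp_rot: [0.996, -0.088, -0.0, 0.0]
contact_force: [-0.6, -0.3, 1.0]
gripper_width: 0.0002
gripper_force: 0.7
```

Request:
servo_tool --commands '[{"tx": 0.004, "ty": 0, "tz": 0, "roll": 0, "hand": 1}, {"tx": 0.008, "ty": 0, "tz": 0, "roll": 0, "hand": 1}, {"tx": 0.008, "ty": 0, "tz": 0, "roll": 0, "hand": 1}]'

```text
time_s: 5.75
tool_pos: [0.4822, -0.0321, 0.3201]
tcp_rot: [0.996, -0.087, 0.0, -0.0]
contact_force: [-0.3, 0.8, 1.4]
gripper_width: 0.0002
gripper_force: 0.6
```

Request:
servo_tool --commands '[{"tx": 0.004, "ty": 0, "tz": 0.001, "roll": 0, "hand": 1}, {"tx": 0.008, "ty": 0, "tz": 0.001, "roll": 0, "hand": 1}, {"tx": 0.008, "ty": 0, "tz": 0.001, "roll": 0, "hand": 1}]'

```text
time_s: 6.12
tool_pos: [0.4846, -0.0325, 0.3198]
tcp_rot: [0.996, -0.088, 0.0, 0.0]
contact_force: [-1.0, -0.5, 1.9]
gripper_width: 0.0
gripper_force: 1.3
```

Request:
servo_tool --commands '[{"tx": 0.003, "ty": 0, "tz": 0, "roll": 0, "hand": 1}, {"tx": 0.006, "ty": 0, "tz": 0, "roll": 0, "hand": 1}, {"tx": 0.006, "ty": 0, "tz": 0, "roll": 0, "hand": 1}]'

```text
time_s: 6.5
tool_pos: [0.4863, -0.0329, 0.3198]
tcp_rot: [0.996, -0.088, 0.0, 0.0]
contact_force: [-1.3, 0.3, 1.4]
gripper_width: 0.0
gripper_force: 1.2
```

```bash
python3 -c "
from m import *
import cv2
from rig import vision
s=sensors.get_state(); print(rz(Y).T@(s['tool_pos'][:2]-H))
b=vision.camera('side')[110:230,300:440]
a=vision.camera('wrist')
cv2.imwrite('pics/s2.png',cv2.vconcat([cv2.resize(b,(560,480),interpolation=2)[:300],cv2.resize(a[100:350],(560,219))])[:,:,::-1])"
```

```text
[-0.01047309 -0.10936538]
```

View pics/s2.png

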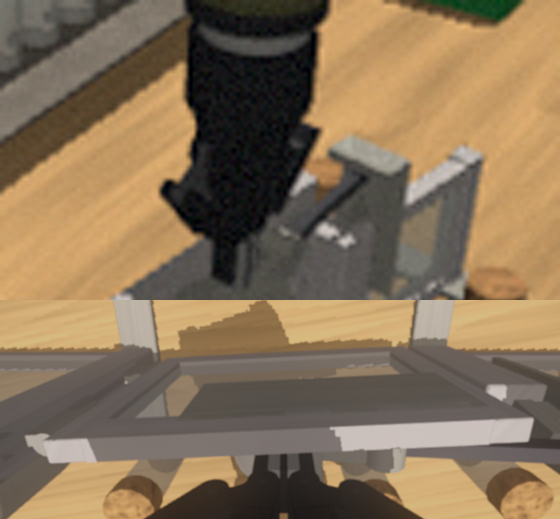

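The wrist view shows the leaf's free end (530,430) swung off the screen line, at about 0.06 rad with only light force. The bar is clear of the lip, so I'll follow the arc.

```bash
python3 -c "
from m import *
z=sensors.get_state()['tool_pos'][2]
rows([(g,-.017,-.1088,z) for g in np.arange(.09,.40,.03)])"
```

```text
{"tx":0.0111,"ty":0.0017,"tz":0.0000,"roll":-0.0286,"hand":1}, [ 0.4895 -0.034   0.3198]
{"tx":0.0221,"ty":0.0023,"tz":0.0000,"roll":-0.0382,"hand":1}, [ 0.4927 -0.0347  0.3198]
{"tx":0.0331,"ty":0.0025,"tz":0.0000,"roll":-0.0477,"hand":1}, [ 0.496  -0.0353  0.3198]
{"tx":0.0441,"ty":0.0024,"tz":0.0000,"roll":-0.0573,"hand":1}, [ 0.4992 -0.0359  0.3198]
{"tx":0.0551,"ty":0.0019,"tz":0.0000,"roll":-0.0668,"hand":1}, [ 0.5025 -0.0363  0.3198]
{"tx":0.0661,"ty":0.0012,"tz":0.0000,"roll":-0.0764,"hand":1}, [ 0.5058 -0.0367  0.3198]
{"tx":0.0770,"ty":0.0001,"tz":0.0000,"roll":-0.0859,"hand":1}, [ 0.5091 -0.0369  0.3198]
{"tx":0.0880,"ty":-0.0014,"tz":0.0000,"roll":-0.0955,"hand":1}, [ 0.5124 -0.0371  0.3198]
{"tx":0.0988,"ty":-0.0031,"tz":0.0000,"roll":-0.1050,"hand":1}, [ 0.5157 -0.0371  0.3198]
{"tx":0.1096,"ty":-0.0052,"tz":0.0000,"roll":-0.1146,"hand":1}, [ 0.519  -0.0371  0.3198]
{"tx":0.1204,"ty":-0.0076,"tz":0.0000,"roll":-0.1241,"hand":1}, [ 0.5223 -0.0369  0.3198]
```

Request:
servo_tool --commands '[{"tx": 0.011, "ty": 0.001, "tz": 0, "roll": -0.015, "hand": 1}, {"tx": 0.022, "ty": 0.002, "tz": 0, "roll": -0.03, "hand": 1}, {"tx": 0.033, "ty": 0.0025, "tz": 0, "roll": -0.045, "hand": 1}, {"tx": 0.044, "ty": 0.0025, "tz": 0, "roll": -0.057, "hand": 1}]'

```text
time_s: 7.1
tool_pos: [0.4991, -0.0358, 0.3197]
tcp_rot: [1.0, 0.003, -0.0, -0.0]
contact_force: [-1.7, -0.3, 0.7]
gripper_width: -0.0001
gripper_force: 1.3
```

Request:
servo_tool --commands '[{"tx": 0, "ty": 0, "tz": 0, "roll": 0, "hand": 1}]'

```text
time_s: 7.22
tool_pos: [0.4995, -0.0358, 0.3198]
tcp_rot: [1.0, 0.002, 0.0, -0.0]
contact_force: [0.6, -0.5, 1.1]
gripper_width: -0.0001
gripper_force: 0.6
```

```bash
python3 -c "
from m import *
s=sensors.get_state()
z=s['tool_pos'][2]; print(z, s['contact_force'],s['wrist_torque'],rz(-Y-.18)@(s['tool_pos'][:2]-H))
rows([(g,-.017,-.1088,z) for g in np.arange(.22,.67,.04)])"
```

```text
0.3198294097707743 [ 0.5811791  -0.46152936  1.09506059] [-0.05020754 -0.13066762  0.03348513] [-0.01671006 -0.10876275]
{"tx":0.0136,"ty":0.0021,"tz":0.0000,"roll":-0.0130,"hand":1}, [ 0.5036 -0.0365  0.3198]
{"tx":0.0282,"ty":0.0035,"tz":0.0000,"roll":-0.0258,"hand":1}, [ 0.508  -0.0368  0.3198]
{"tx":0.0429,"ty":0.0043,"tz":0.0000,"roll":-0.0385,"hand":1}, [ 0.5124 -0.0371  0.3198]
{"tx":0.0575,"ty":0.0045,"tz":0.0000,"roll":-0.0512,"hand":1}, [ 0.5168 -0.0371  0.3198]
{"tx":0.0722,"ty":0.0041,"tz":0.0000,"roll":-0.0640,"hand":1}, [ 0.5212 -0.037   0.3198]
{"tx":0.0869,"ty":0.0031,"tz":0.0000,"roll":-0.0767,"hand":1}, [ 0.5256 -0.0367  0.3198]
{"tx":0.1015,"ty":0.0016,"tz":0.0000,"roll":-0.0894,"hand":1}, [ 0.53   -0.0362  0.3198]
{"tx":0.1160,"ty":-0.0006,"tz":0.0000,"roll":-0.1022,"hand":1}, [ 0.5343 -0.0355  0.3198]
{"tx":0.1304,"ty":-0.0033,"tz":0.0000,"roll":-0.1149,"hand":1}, [ 0.5386 -0.0347  0.3198]
{"tx":0.1447,"ty":-0.0066,"tz":0.0000,"roll":-0.1276,"hand":1}, [ 0.5429 -0.0337  0.3198]
{"tx":0.1589,"ty":-0.0104,"tz":0.0000,"roll":-0.1403,"hand":1}, [ 0.5472 -0.0325  0.3198]
{"tx":0.1729,"ty":-0.0148,"tz":0.0000,"roll":-0.1531,"hand":1}, [ 0.5514 -0.0312  0.3198]
```

Request:
servo_tool --commands '[{"tx": 0.0136, "ty": 0.002, "tz": 0, "roll": -0.013, "hand": 1}, {"tx": 0.0282, "ty": 0.0035, "tz": 0, "roll": -0.026, "hand": 1}, {"tx": 0.043, "ty": 0.0043, "tz": 0, "roll": -0.0385, "hand": 1}, {"tx": 0.0575, "ty": 0.0045, "tz": 0, "roll": -0.051, "hand": 1}, {"tx": 0.072, "ty": 0.004, "tz": 0, "roll": -0.064, "hand": 1}, {"tx": 0.087, "ty": 0.003, "tz": 0, "roll": -0.077, "hand": 1}, {"tx": 0.1015, "ty": 0.0016, "tz": 0, "roll": -0.0895, "hand": 1}, {"tx": 0.116, "ty": -0.0006, "tz": 0, "roll": -0.102, "hand": 1}, {"tx": 0.1305, "ty": -0.0033, "tz": 0, "roll": -0.115, "hand": 1}, {"tx": 0.1447, "ty": -0.0066, "tz": 0, "roll": -0.1276, "hand": 1}, {"tx": 0.159, "ty": -0.0104, "tz": 0, "roll": -0.14, "hand": 1}, {"tx": 0.173, "ty": -0.0148, "tz": 0, "roll": -0.153, "hand": 1}]'

```text
time_s: 8.72
tool_pos: [0.5513, -0.0312, 0.3198]
tcp_rot: [0.97, 0.241, 0.0, 0.0]
contact_force: [-1.4, -2.8, 0.4]
gripper_width: -0.0
gripper_force: 1.5
```

```bash
python3 -c "
from m import *
s=sensors.get_state()
z=s['tool_pos'][2]; print(z, s['contact_force'],rz(-Y-.66)@(s['tool_pos'][:2]-H),s['joint_pos'])
rows([(g,-.017,-.1088,z) for g in np.arange(.70,1.15,.04)])"
```

```text
0.31979491463742526 [-1.37230712 -2.81312456  0.40467156] [-0.01705386 -0.1087329 ] [ 0.32767179  0.50639755 -0.47672025  1.81180409  0.28993023  0.89273336
 -1.36511571]
{"tx":0.0147,"ty":0.0022,"tz":0.0000,"roll":-0.0120,"hand":1}, [ 0.5555 -0.0297  0.3198]
{"tx":0.0293,"ty":0.0037,"tz":0.0000,"roll":-0.0247,"hand":1}, [ 0.5596 -0.028   0.3198]
{"tx":0.0440,"ty":0.0045,"tz":0.0000,"roll":-0.0374,"hand":1}, [ 0.5636 -0.0262  0.3198]
{"tx":0.0587,"ty":0.0048,"tz":0.0000,"roll":-0.0502,"hand":1}, [ 0.5675 -0.0242  0.3198]
{"tx":0.0733,"ty":0.0044,"tz":0.0000,"roll":-0.0629,"hand":1}, [ 0.5713 -0.022   0.3198]
{"tx":0.0880,"ty":0.0035,"tz":0.0000,"roll":-0.0756,"hand":1}, [ 0.5751 -0.0197  0.3198]
{"tx":0.1026,"ty":0.0020,"tz":0.0000,"roll":-0.0884,"hand":1}, [ 0.5788 -0.0173  0.3198]
{"tx":0.1171,"ty":-0.0001,"tz":0.0000,"roll":-0.1011,"hand":1}, [ 0.5823 -0.0147  0.3198]
{"tx":0.1316,"ty":-0.0027,"tz":0.0000,"roll":-0.1138,"hand":1}, [ 0.5858 -0.0119  0.3198]
{"tx":0.1459,"ty":-0.0060,"tz":0.0000,"roll":-0.1265,"hand":1}, [ 0.5891 -0.0091  0.3198]
{"tx":0.1601,"ty":-0.0098,"tz":0.0000,"roll":-0.1393,"hand":1}, [ 0.5923 -0.0061  0.3198]
{"tx":0.1741,"ty":-0.0142,"tz":0.0000,"roll":-0.1520,"hand":1}, [ 0.5954 -0.0029  0.3198]
```

Request:
servo_tool --commands '[{"tx": 0.0147, "ty": 0.002, "tz": 0, "roll": -0.0125, "hand": 1}, {"tx": 0.0293, "ty": 0.0036, "tz": 0, "roll": -0.025, "hand": 1}, {"tx": 0.044, "ty": 0.0045, "tz": 0, "roll": -0.0375, "hand": 1}, {"tx": 0.0587, "ty": 0.0047, "tz": 0, "roll": -0.05, "hand": 1}, {"tx": 0.0733, "ty": 0.0044, "tz": 0, "roll": -0.063, "hand": 1}, {"tx": 0.088, "ty": 0.0035, "tz": 0, "roll": -0.0756, "hand": 1}, {"tx": 0.1026, "ty": 0.002, "tz": 0, "roll": -0.0884, "hand": 1}, {"tx": 0.117, "ty": 0, "tz": 0, "roll": -0.101, "hand": 1}, {"tx": 0.1316, "ty": -0.0027, "tz": 0, "roll": -0.114, "hand": 1}, {"tx": 0.146, "ty": -0.006, "tz": 0, "roll": -0.1265, "hand": 1}, {"tx": 0.16, "ty": -0.0098, "tz": 0, "roll": -0.139, "hand": 1}, {"tx": 0.174, "ty": -0.0142, "tz": 0, "roll": -0.152, "hand": 1}]'

```text
time_s: 10.22
tool_pos: [0.5954, -0.0029, 0.3198]
tcp_rot: [0.886, 0.464, 0.0, 0.0]
contact_force: [0.7, -2.3, 2.1]
gripper_width: -0.0
gripper_force: 1.5
```

```bash
python3 -c "
from m import *
s=sensors.get_state()
z=s['tool_pos'][2]; print(z, s['contact_force'],rz(-Y-1.14)@(s['tool_pos'][:2]-H),s['joint_pos'])
rows([(g,-.017,-.1088,z) for g in (1.18,1.22,1.26,1.3,1.34,1.38,1.42,1.45,1.48,1.5,1.52,1.535)])"
```

```text
0.3198202591399223 [ 0.73391866 -2.30569387  2.10193638] [-0.01697087 -0.10874067] [ 0.33439025  0.58795955 -0.59922208  1.6963352   0.38677985  0.97795516
 -1.01213251]
{"tx":0.0145,"ty":0.0022,"tz":0.0000,"roll":-0.0127,"hand":1}, [5.984e-01 3.000e-04 3.198e-01]
{"tx":0.0291,"ty":0.0036,"tz":0.0000,"roll":-0.0255,"hand":1}, [0.6013 0.0037 0.3198]
{"tx":0.0437,"ty":0.0044,"tz":0.0000,"roll":-0.0382,"hand":1}, [0.604  0.0071 0.3198]
{"tx":0.0584,"ty":0.0046,"tz":0.0000,"roll":-0.0509,"hand":1}, [0.6065 0.0107 0.3198]
{"tx":0.0731,"ty":0.0042,"tz":0.0000,"roll":-0.0637,"hand":1}, [0.6089 0.0144 0.3198]
{"tx":0.0877,"ty":0.0033,"tz":0.0000,"roll":-0.0764,"hand":1}, [0.6112 0.0182 0.3198]
{"tx":0.1023,"ty":0.0017,"tz":0.0000,"roll":-0.0891,"hand":1}, [0.6133 0.022  0.3198]
{"tx":0.1132,"ty":0.0002,"tz":0.0000,"roll":-0.0987,"hand":1}, [0.6148 0.025  0.3198]
{"tx":0.1241,"ty":-0.0017,"tz":0.0000,"roll":-0.1082,"hand":1}, [0.6162 0.028  0.3198]
{"tx":0.1313,"ty":-0.0031,"tz":0.0000,"roll":-0.1146,"hand":1}, [0.6171 0.03   0.3198]
{"tx":0.1385,"ty":-0.0047,"tz":0.0000,"roll":-0.1210,"hand":1}, [0.6179 0.032  0.3198]
{"tx":0.1438,"ty":-0.0059,"tz":0.0000,"roll":-0.1257,"hand":1}, [0.6185 0.0336 0.3198]
```

Request:
servo_tool --commands '[{"tx": 0.0145, "ty": 0.002, "tz": 0, "roll": -0.0125, "hand": 1}, {"tx": 0.029, "ty": 0.0036, "tz": 0, "roll": -0.0255, "hand": 1}, {"tx": 0.0437, "ty": 0.0044, "tz": 0, "roll": -0.038, "hand": 1}, {"tx": 0.0584, "ty": 0.0046, "tz": 0, "roll": -0.051, "hand": 1}, {"tx": 0.073, "ty": 0.0042, "tz": 0, "roll": -0.0637, "hand": 1}, {"tx": 0.0877, "ty": 0.0033, "tz": 0, "roll": -0.0764, "hand": 1}, {"tx": 0.1023, "ty": 0.0017, "tz": 0, "roll": -0.089, "hand": 1}, {"tx": 0.1132, "ty": 0.0002, "tz": 0, "roll": -0.0987, "hand": 1}, {"tx": 0.124, "ty": -0.0017, "tz": 0, "roll": -0.108, "hand": 1}, {"tx": 0.1313, "ty": -0.003, "tz": 0, "roll": -0.1146, "hand": 1}, {"tx": 0.1385, "ty": -0.0047, "tz": 0, "roll": -0.121, "hand": 1}, {"tx": 0.1438, "ty": -0.0059, "tz": 0, "roll": -0.1257, "hand": 1}]'

```text
time_s: 11.72
tool_pos: [0.6184, 0.0335, 0.3198]
tcp_rot: [0.778, 0.628, 0.0, -0.0]
contact_force: [1.2, -1.9, 1.5]
gripper_width: -0.0003
gripper_force: 1.2
```

Request:
servo_tool --commands '[{"tx": 0, "ty": 0, "tz": 0, "roll": 0, "hand": 1}, {"tx": -0.003, "ty": 0, "tz": -0.005, "roll": 0, "hand": 1}, {"tx": -0.003, "ty": 0, "tz": -0.01, "roll": 0, "hand": 1}, {"tx": -0.003, "ty": 0, "tz": -0.015, "roll": 0, "hand": 1}, {"tx": -0.003, "ty": 0, "tz": -0.02, "roll": 0, "hand": 1}, {"tx": -0.003, "ty": 0, "tz": -0.025, "roll": 0, "hand": 1}, {"tx": -0.003, "ty": 0, "tz": -0.03, "roll": 0, "hand": 1}, {"tx": -0.003, "ty": 0, "tz": -0.05, "roll": 0, "hand": 1}, {"tx": -0.003, "ty": 0, "tz": -0.1, "roll": 0, "hand": 1}, {"tx": -0.003, "ty": 0, "tz": -0.2, "roll": 0, "hand": 1}, {"tx": -0.003, "ty": 0, "tz": -0.3, "roll": 0, "hand": 1}]'

```text
time_s: 13.1
tool_pos: [0.6181, 0.0325, 0.4116]
tcp_rot: [0.778, 0.628, 0.0, 0.0]
contact_force: [0.3, -0.1, 0.4]
gripper_width: 0.0001
gripper_force: 0.0
```

```bash
python3 -c "
from rig import vision
import cv2
b=vision.camera('side')[100:240,290:450];t=vision.camera('top')[150:290,260:460]
cv2.imwrite('pics/s3.png',cv2.vconcat([cv2.resize(b,(480,300),interpolation=2),cv2.resize(cv2.copyMakeBorder(vision.camera('wrist'),0,0,0,0,0),(480,280))])[:,:,::-1])"
```

```text
(no output)
```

View pics/s3.png

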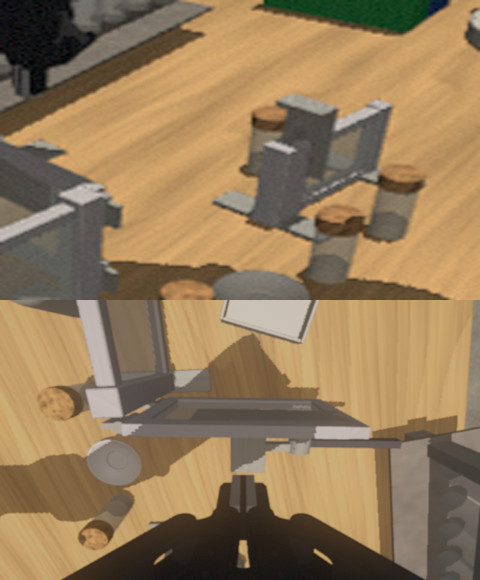

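The gate stands about square to the screen and the tool is clear of it. The pad is released with the bar level at (350,443), and the vials and dish are where they were.

```bash
python3 -c "
from rig import arm
print(arm.hand_in())"
```

```text
the job is handed in; nothing more can be done
None
```

The gate is open, about square to the screen (around 1.53 rad), with the lever released and the bar hanging level; the highest force I read was about 11 N, when the lever met the guard, and I handed the job in at about 13 s.

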